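# Pack the third wheel hub upside down between two others

### The arm

A 6-joint arm with a two-finger parallel gripper is mounted at the origin on the work surface. World frame = base frame: x ahead of the robot, y to its left, z up, the work surface at z = 0. Lengths are in m, angles in degrees, forces in N, time in s.
With the tool pointing down it reaches from about 0.375 to 0.9 m from the base axis. Payload 3.1 kg.
Tool frame: the origin (TCP) lies at the very end of the fingers, on their centre line; the grasp point (between the pads) lies 19 mm behind it; z points along the fingers, y is the line along which they close (so a half turn about z gives the same grasp; the last joint's range is limited). The gripper opens to 87 mm and grips with 3 to 60 N. Pads are 19 mm wide; open, the fingers measure 117 mm over their backs; the gripper's body (75 mm by 190 mm) begins 51 mm behind the grasp point.
Start: joints at [-80.93, 30.224, 82.088, -0, 67.689, -10.227], TCP at [0.207, -0.59, 0.183] pointing down, gripper open.
Joint ranges: [-176.69, 176.69], [-43.24, 126.21], [12.49, 139.97], [-82, 262], [0, 151.66], [-163.58, 163.58]. Speed limits (degrees/s): [159.86, 159.86, 180, 180, 180, 180].

### API

Orientations are given as a 3x3 rotation matrix whose columns are the frame's x, y, z axes.
In Python, from rig import readout, cams, bot gives the robot as it stands.
- The arm moves only by the shell command python3 -m inch 'ROWS'. ROWS is JSON, a list of rows, each a list of 5 numbers: the shift along the world's x, y, z in cm, then the turn about the world's z in degrees, then the finger opening in cm, from 0 to 8.7. In form: [[dx, dy, dz, twist, fingers], ...]. A call has 1 to 10 rows; each row is the pose to reach, as a shift and turn from the pose commanded when the call began; what a row does not reach only later rows make up. A row lasts 1/12 s, in which the tool goes at most 41.7 mm and 7.16 degrees, less where a joint would pass 70% of its speed; a pose out of reach is approached as far as the arm can. A call with a gripper value outside its range is refused whole. The fingers move at their own pace and stop on an object; the grip force is fixed at half the most. Time passes only in rows, so rows that repeat a pose let the fingers close. It gives the time, the measured TCP pose, the force, the opening and the grip force at its end, in the units of the state.
- readout.read_state(): the state, without advancing time (a new reading comes with each control period).
- cams.capture(name): name is "side" or "top" or "wrist"; returns a dict with "image" (400x640x3 uint8, blue, green, red), "intrinsics" (3x3 intrinsics, pixels), "xyz" and "rotation" of the camera in the world; the wrist camera has in their place "tool_from_camera" (4x4, takes a point from camera to tool coordinates, whose origin is the TCP and whose axes are the flange's). Camera axes: x right, y down, z forward; pixel columns grow to the right and rows downward; lengths in m; the calibration is good to about 2 mm. A picture is of the moment at which its call begins: read the wrist's pose just before it. There is no depth.
- bot.hand_in(): hands the job in; it is judged then, once.
The state is a dict: "time_s": time; "joint_positions": joint angles; "qvel": joint speeds; "tau": joint torques, N m; "position": TCP position; "tcp_rot": TCP orientation; "force": force on the tool from outside, world axes, zero at the start; "moment": the same for the moment, N m; "opening": opening from 0.0 (shut) to 1.0 (fully open); "grasp_force": force on a finger pad.
Only numpy, scipy, OpenCV 4.12 (cv2) and the standard library are available. Lean on these libraries where they do the work, as an engineer would, in place of code of your own. Each camera call takes 0.05 s, during which the arm holds its last target. There are 200 camera calls.

### The job

Pack the hat-shaped wheel hub that stands out on the bench into the steel tray as the middle one of the row, so that the three hubs pack tight: the two outer ones stand on their brims, the middle one upside down on its crown between them, its brim over theirs. Make room by pushing the outer hubs out towards the ends of the tray if the gap is too narrow, and leave all three flat on the tray floor; leave the other things on the bench alone.

Things in the scene. Friction and masses are not known exactly. Their poses are not given: they have to be found in the camera images.
- tray: dark steel open tray, fixed, inside 71 mm (its x) by 170 mm (its y, along the row); floor 4 mm thick, walls 5 mm thick, tops 16 mm above the table. Origin: on the table under its centre; z up. Up-down-up the three hubs fit with 6 mm play in all along the row; standing alike they do not fit.
- tray_floor (a point): centre of the tray's inner floor, 4 mm above the table; axes as the tray's
- hub_a: aluminium hat-shaped hub, 54 mm tall, solid, same all round: brim 65 mm diameter, 10 mm thick; crown 34 mm diameter standing 44 mm out of it; about 0.18 kg. Origin: centre of the brim's flat outer face; z runs from there through the crown (up when it stands on its brim). Stands loose on its brim in the -y half of the tray, at the start 2 to 12 mm short of the end wall; slides on the tray floor.
- hub_b: aluminium hat-shaped hub, 54 mm tall, solid, same all round: brim 65 mm diameter, 10 mm thick; crown 34 mm diameter standing 44 mm out of it; about 0.18 kg. Origin: centre of the brim's flat outer face; z runs from there through the crown (up when it stands on its brim). Stands loose on its brim in the +y half of the tray, at the start 2 to 12 mm short of the end wall; slides on the tray floor.
- hub_loose: aluminium hat-shaped hub, 54 mm tall, solid, same all round: brim 65 mm diameter, 10 mm thick; crown 34 mm diameter standing 44 mm out of it; about 0.18 kg. Origin: centre of the brim's flat outer face; z runs from there through the crown (up when it stands on its brim). Starts on its brim on the table. Laid on its side it rests on brim and crown rims, crown end low, axis 19 degrees off level, and may roll.
- hub_a_crown (a point): centre of the crown's flat end of hub_a, 54 mm from the brim's outer face along the hub's z
- hub_b_crown (a point): centre of the crown's flat end of hub_b, 54 mm from the brim's outer face along the hub's z
- hub_loose_crown (a point): centre of the crown's flat end of hub_loose, 54 mm from the brim's outer face along the hub's z
- tape_roll: bystander, to be left alone: grey tape roll lying flat, 58 mm diameter, 19 mm high; origin under its centre
- screwdriver: bystander, to be left alone: screwdriver lying flat, 160 mm long; origin under its middle
- mug: bystander, to be left alone: white mug, 78 mm diameter, 90 mm high; origin under its centre
- spanner: bystander, to be left alone: steel spanner lying flat, 150 mm long; origin under its middle
- marker: bystander, to be left alone: black marker pen lying, 120 mm long, 14 mm thick; origin under its middle
Not all that is in view belongs to the job. What is shaped like the hub_loose but pink or purple is not meant. Leave any orange look-alike of the hub_a alone.

How it is judged:
By the outcome, as a careful person would: the job done as asked, in the order asked, and still so for the second after the job is handed in, with the robot touching nothing.
It also fails if it takes over 69 s, if anything falls off the work surface, if the arm or the gripper's body presses on something with over 40 N, if the wrist force passes 120 N, or if a joint passes its speed limit or range.

## Working session

There is one attempt and no reset: what is moved stays moved. The work goes in short steps, Python scripts to look and compute and a shell command to move; the robot and the scene stay as the last step left them, time stands still between calls to the robot, and variables do not carry over. Pictures are saved under pics/ and viewed, at most 10 in all, crops included, and the job is handed in when it is done.

```bash
ls; mkdir -p pics; python3 - <<'E'
from rig import readout,cams,bot
import cv2,numpy as np
for n in("top","side"):
    c=cams.capture(n);cv2.imwrite(f"pics/{n}0.png",c["image"]);print(n,c["intrinsics"],c["xyz"],c["rotation"])
s=readout.read_state();print(s)
E
```

```text
pics
top [[510.40106793   0.         327.62503182]
 [  0.         510.40106793 205.05125607]
 [  0.           0.           1.        ]] [ 0.44200237 -0.05054268  1.01967747] [[ 0.01135744 -0.98699606  0.16034274]
 [-0.9993163  -0.00556122  0.03655153]
 [-0.03518452 -0.16064825 -0.9863844 ]]
side [[404.09145242   0.         323.88679032]
 [  0.         404.09145242 198.74066725]
 [  0.           0.           1.        ]] [0.48790922 0.48558107 0.71349365] [[-0.96637405 -0.20319161  0.15758925]
 [-0.25697056  0.74084866 -0.62057182]
 [ 0.0093452  -0.6402003  -0.76815118]]
{'time_s': 0.1, 'joint_positions': array([-8.09301388e+01,  3.02726824e+01,  8.21486867e+01,  2.67482384e-04,
        6.76895928e+01, -1.02269577e+01]), 'qvel': array([ 0.05248896, -0.13088244, -0.23834298,  0.11323553, -0.01740368,
        0.10266367]), 'tau': array([ 4.95683598e-04, -4.40986204e+01, -1.77150822e+01,  6.33980683e-02,
        5.34007244e-02, -4.80819472e-05]), 'position': array([ 0.20645451, -0.58914292,  0.18238182]), 'tcp_rot': array([[ 9.43819940e-01,  3.30460028e-01, -3.01025596e-04],
       [ 3.30459982e-01, -9.43818065e-01,  1.91311467e-03],
       [ 3.48094531e-04, -1.90511269e-03, -9.99998125e-01]]), 'force': array([-0.05252174, -0.53204854,  0.73866054]), 'moment': array([ 0.03861231,  0.01536805, -0.00879842]), 'grasp_force': 0.0, 'opening': 1.0038037176116723}
```

View pics/top0.png

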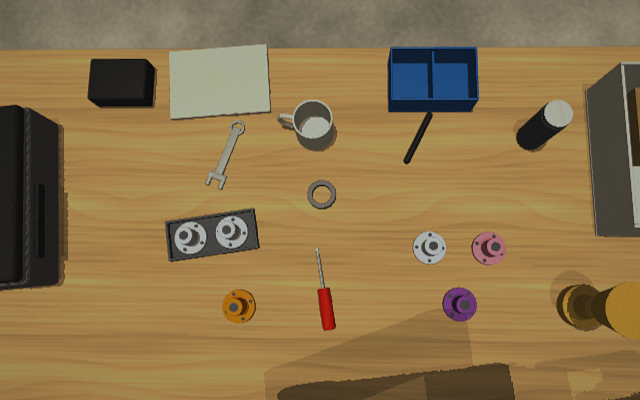

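View pics/side0.png

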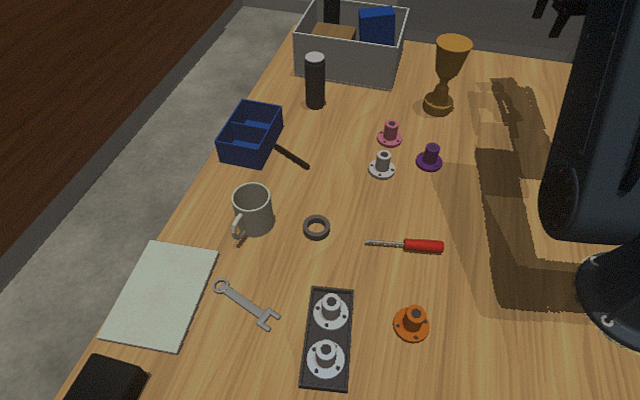

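Top view: the loose aluminium hub is at about (430,247). The tray is at (212,235), with its hubs at (190,237) and (231,232). The orange and purple/pink hubs are decoys. The side view agrees.

```bash
cat > h.py <<'E'
from rig import readout,cams,bot
import cv2,numpy as np
def ray(c,uv):
    uv=np.atleast_2d(uv).astype(float)
    d=np.c_[uv,np.ones(len(uv))]@np.linalg.inv(c["intrinsics"]).T
    return d@np.array(c["rotation"]).T
def plane(c,uv,z):
    d=ray(c,uv);o=np.array(c["xyz"]);return (o+d*((z-o[2])/d[:,2])[:,None])[:,:2]
def big(m,roi,n=1):
    k=np.zeros_like(m);x0,y0,x1,y1=roi;k[y0:y1,x0:x1]=m[y0:y1,x0:x1]
    cs,_=cv2.findContours(k,cv2.RETR_EXTERNAL,cv2.CHAIN_APPROX_NONE)
    return sorted(cs,key=cv2.contourArea)[-n:]
def wcam():
    s=readout.read_state();c=cams.capture("wrist");T=np.eye(4);T[:3,:3]=s["tcp_rot"];T[:3,3]=s["position"]
    M=T@np.array(c["tool_from_camera"]);c["xyz"]=M[:3,3];c["rotation"]=M[:3,:3];return c
def proj(c,P):
    p=(np.atleast_2d(P)-c["xyz"])@np.array(c["rotation"])@c["intrinsics"].T;return p[:,:2]/p[:,2:]
E
python3 - <<'E'
from h import *
c=cams.capture("top");im=c["image"];hsv=cv2.cvtColor(im,cv2.COLOR_BGR2HSV)
w=((hsv[...,1]<45)&(hsv[...,2]>95)).astype(np.uint8)*255
w=cv2.morphologyEx(w,cv2.MORPH_CLOSE,np.ones((5,5)))
for n,roi,z in(("loose",(405,222,460,275),.01),("t1",(168,210,213,262),.014),("t2",(212,205,256,258),.014)):
    k=big(w,roi)[0][:,0];p=plane(c,k,z).astype(np.float32);print(n,cv2.minEnclosingCircle(p*1000),cv2.boundingRect(k))
k=((hsv[...,2]<85)&(hsv[...,1]<110)).astype(np.uint8)*255|w
t=big(k,(155,200,270,270))[0][:,0];p=plane(c,t,.016).astype(np.float32)*1000
r=cv2.minAreaRect(p);print("tray",r,cv2.boundingRect(t))
o=((hsv[...,0]>8)&(hsv[...,0]<25)&(hsv[...,1]>200)).astype(np.uint8)*255
k=big(o,(210,280,265,335))[0][:,0];print("orange",cv2.minEnclosingCircle(plane(c,k,.01).astype(np.float32)*1000))
print("spanner",plane(c,[[216,185],[238,125]],0.005),"sd",plane(c,[[317,250],[328,328]],.01))
E
```

```text
loose ((523.2467651367188, -213.61483764648438), 32.068809509277344) (413, 232, 33, 32)
t1 ((538.8076782226562, 261.0145568847656), 32.807098388671875) (174, 221, 33, 33)
t2 ((550.5972900390625, 178.48223876953125), 32.986392974853516) (215, 216, 33, 33)
tray ((544.7396850585938, 217.3763885498047), (81.44132995605469, 181.41552734375), 9.173949241638184) (165, 209, 94, 52)
orange ((406.1706237792969, 159.091064453125), 32.602783203125)
spanner [[0.64718933 0.21588505]
 [0.77471616 0.17565998]] sd [[ 0.51591142  0.00688371]
 [ 0.36576453 -0.01658391]]
```

```bash
python3 -m inch '[[16.9,40.4,0,-10.1,1],[16.9,40.4,0,-10.1,1],[16.9,40.4,0,-10.1,1],[16.9,40.4,0,-10.1,0],[16.9,40.4,0,-10.1,0],[16.9,40.4,0,-10.1,0],[16.9,40.4,0,-10.1,0],[16.9,40.4,0,-10.1,0],[16.9,40.4,0,-10.1,0],[16.9,40.4,0,-10.1,0]]'; python3 -m inch '[[16.9,40.3,0,0,0],[16.9,40.3,0,0,0],[16.9,40.3,0,0,0],[16.9,40.3,0,0,0],[16.9,40.3,0,0,0],[16.9,40.3,0,0,0],[16.9,40.3,0,0,0],[16.9,40.3,0,0,0],[16.9,40.3,0,0,0],[16.9,40.3,0,0,0]]'
```

```text
time_s: 0.98
position: [0.3676, -0.2035, 0.1833]
tcp_rot: [[0.987, 0.159, 0.0], [0.159, -0.987, 0.0], [0.0, -0.0, -1.0]]
force: [0.9, 0.2, -0.1]
opening: 0.327
grasp_force: 0.0
time_s: 1.82
position: [0.5286, 0.181, 0.1831]
tcp_rot: [[0.987, 0.16, -0.0], [0.16, -0.987, -0.0], [-0.001, 0.0, -1.0]]
force: [0.4, 0.0, -0.1]
opening: 0.004
grasp_force: 0.0
```

```bash
python3 - <<'E'
from h import *
s=readout.read_state();print(s["time_s"],s["position"],s["tcp_rot"],s["joint_positions"],s["opening"])
c=wcam();cv2.imwrite("pics/w1.png",c["image"]);print(c["xyz"])
E
```

```text
1.8167 [0.52859202 0.1810122  0.18305468] [[ 9.87053423e-01  1.60391106e-01 -4.83223663e-04]
 [ 1.60391021e-01 -9.87053532e-01 -2.11184348e-04]
 [-5.10839715e-04  1.30945497e-04 -9.99999861e-01]] [ 7.44968763e+00  2.51406054e+01  9.17032475e+01 -9.42117375e-03
  6.31851692e+01  8.82243434e+01] 0.004210608200408758
[0.60854224 0.1940256  0.38452551]
```

View pics/w1.png

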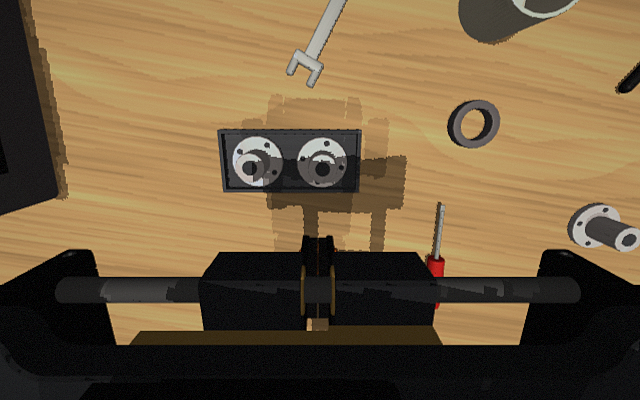

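The wrist view shows the tray at px (218–361, 129–192), with both hubs upright and the closed fingers below it. I'll check its centre against the top-camera estimate.

```bash
python3 - <<'E'
from h import *
c=wcam();print(readout.read_state()["position"])
g=cv2.imread("pics/w1.png")
s=readout.read_state()
# use w1 pose
T=np.eye(4);T[:3,:3]=[[.98705,.16039,-.00048],[.16039,-.98705,-.00021],[-.00051,.00013,-1]];T[:3,3]=[.52859,.18101,.18305]
M=T@np.array(c["tool_from_camera"]);c["xyz"]=M[:3,3];c["rotation"]=M[:3,:3]
print(plane(c,[[218,129.5],[361,129.5],[361,192.5],[218,192.5],[289.5,161]],.016))
t=np.array([544.7,217.4,16])/1e3;print(proj(c,t))
E
```

```text
[0.53083706 0.18421313 0.18323489]
[[0.57043963 0.31203278]
 [0.59885169 0.13714707]
 [0.51964659 0.12060451]
 [0.48938526 0.30719675]
 [0.54587301 0.21944635]]
[[290.9636495  162.15710591]]
```

```bash
python3 -m inch '[[0,0,-4,0,0],[0,0,-8,0,0],[0,0,-10,0,0],[0,0,-10,0,0],[0,0,-10,0,0]]'
```

```text
time_s: 2.33
position: [0.5274, 0.1781, 0.0824]
tcp_rot: [[0.987, 0.159, -0.003], [0.159, -0.987, -0.001], [-0.003, 0.0, -1.0]]
force: [0.2, -0.4, 0.2]
opening: 0.004
grasp_force: 0.0
```

```bash
python3 -m inch '[[1.78,4.0,0,0,0],[1.78,4.0,0,0,0],[1.78,4.0,0,0,0],[1.78,4.0,0,0,0],[1.78,4.0,-3,0,0],[1.78,4.0,-6,0,0],[1.78,4.0,-6,0,0],[1.78,4.0,-6,0,0]]'
```

```text
time_s: 3.0
position: [0.5447, 0.2177, 0.0228]
tcp_rot: [[0.987, 0.159, -0.004], [0.159, -0.987, -0.001], [-0.004, 0.0, -1.0]]
force: [1.0, 0.2, 0.3]
opening: 0.006
grasp_force: 0.0
```

```bash
python3 -m inch '[[0,0,0,0,1],[0,0,0,0,2],[0,0,0,0,2.5],[0,0,0,0,3],[0,0,0,0,3.3],[0,0,0,0,3.6],[0,0,0,0,3.9],[0,0,0,0,3.9],[0,0,0,0,3.9],[0,0,0,0,3.9]]'; python3 - <<'E'
from h import *
c=cams.capture("top");cv2.imwrite("pics/t2.png",c["image"][190:290,150:280].repeat(4,0).repeat(4,1))
E
```

```text
time_s: 3.83
position: [0.5462, 0.2188, 0.0231]
tcp_rot: [[0.987, 0.16, -0.0], [0.16, -0.987, -0.0], [-0.0, 0.0, -1.0]]
force: [0.0, 0.2, 0.3]
opening: 0.444
grasp_force: 0.0
```

View pics/t2.png

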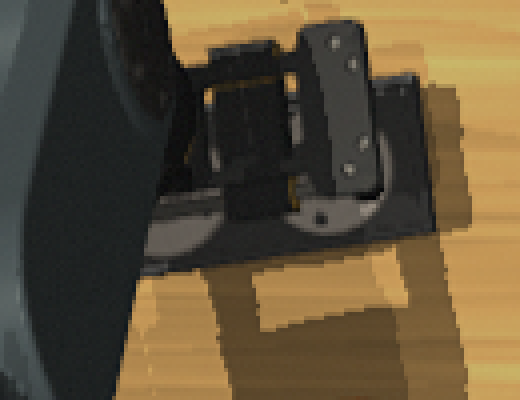

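```bash
python3 -m inch '[[0,0,0,0,3.2],[0,0,4,0,3.2],[0,0,8,0,4],[0,0,10,0,6],[-0.2,-4,10,0,6],[-0.4,-8,10,0,6],[-0.6,-12,10,0,6],[-0.8,-16,10,0,6],[-1,-20,10,0,6],[-1,-20,10,0,6]]';python3 -m inch '[[-1.3,-18,0,0,6],[-1.3,-18,0,0,6],[-1.3,-18,0,0,6],[-1.3,-18,0,0,6],[-1.3,-18,0,0,6],[-1.3,-18,0,0,6],[-1.3,-18,0,0,6]]'; python3 - <<'E'
from h import *
c=cams.capture("top");im=c["image"];hsv=cv2.cvtColor(im,cv2.COLOR_BGR2HSV)
w=((hsv[...,1]<45)&(hsv[...,2]>95)).astype(np.uint8)*255
w=cv2.morphologyEx(w,cv2.MORPH_CLOSE,np.ones((5,5)))
R=np.array([[.987,.16],[-.16,.987]])
for n,roi,z in(("t1",(160,210,211,262),.014),("t2",(212,205,260,258),.014)):
    k=big(w,roi)[0][:,0];p=plane(c,k,z).astype(np.float32);q=cv2.minEnclosingCircle(p*1000);print(n,q,R@(np.array(q[0])-[544.7,217.4]))
c=wcam();s=readout.read_state();print(s["position"])
hsv=cv2.cvtColor(c["image"],cv2.COLOR_BGR2HSV);w=((hsv[...,1]<45)&(hsv[...,2]>95)).astype(np.uint8)*255
cv2.imwrite("pics/w3.png",c["image"]);print(proj(c,[[.523,-.2136,.01],[.523,-.2136,.054]]))
E
```

```text
time_s: 4.72
position: [0.5368, 0.0121, 0.1234]
tcp_rot: [[0.988, 0.154, 0.001], [0.154, -0.988, -0.003], [0.0, 0.003, -1.0]]
force: [0.0, -0.3, 0.2]
opening: 0.683
grasp_force: 0.0
time_s: 5.3
position: [0.523, -0.1612, 0.123]
tcp_rot: [[0.987, 0.158, -0.001], [0.158, -0.987, 0.001], [-0.0, -0.001, -1.0]]
force: [-0.1, 0.3, -0.4]
opening: 0.691
grasp_force: 0.0
t1 ((538.71875, 260.8895263671875), 33.101112365722656) [ 1.05483047 43.88116252]
t2 ((550.853759765625, 178.47035217285156), 33.201534271240234) [ -0.15498276 -39.40816397]
[ 0.52283328 -0.15944474  0.12302035]
[[363.90687279 196.3096967 ]
 [370.76089018 208.51004153]]
```

View pics/w3.png

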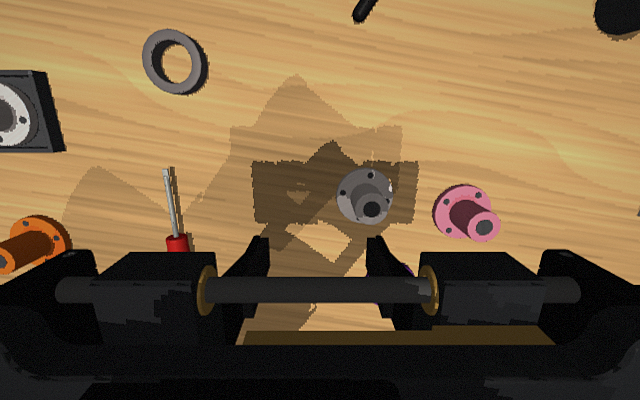

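The wrist view shows the loose hub's brim at about (365,196) and its crown top at (372,209), which matches the projected estimate. The tray hubs did not move because the finger tips are thin, so I'll spread them later with feedback. First I'll grasp the loose hub's crown.

```bash
python3 -m inch '[[0,-4,0,0,6],[0,-5.4,0,0,6],[0,-5.4,0,0,6],[0,-5.4,-3,0,6],[0,-5.4,-6,0,6],[0,-5.4,-9,0,6],[0,-5.4,-9.6,0,6],[0,-5.4,-9.6,0,6]]';python3 -m inch '[[0,0,0,0,3],[0,0,0,0,2],[0,0,0,0,2],[0,0,0,0,2],[0,0,0,0,2],[0,0,0,0,2]]'
```

```text
time_s: 6.07
position: [0.5215, -0.2124, 0.0253]
tcp_rot: [[0.987, 0.161, -0.005], [0.161, -0.987, 0.004], [-0.004, -0.005, -1.0]]
force: [0.4, 0.4, 0.7]
opening: 0.694
grasp_force: 0.0
time_s: 6.57
position: [0.5237, -0.2155, 0.028]
tcp_rot: [[0.987, 0.16, 0.001], [0.16, -0.987, -0.001], [0.001, 0.001, -1.0]]
force: [0.5, -0.5, -0.2]
opening: 0.321
grasp_force: 0.0
```

```bash
python3 - <<'E'
from h import *
s=readout.read_state();print(s["opening"],s["grasp_force"],s["position"])
c=wcam();print(c["tool_from_camera"],c["intrinsics"])
d=cams.capture("side")
cv2.imwrite("pics/w4.png",np.vstack([cv2.resize(c["image"][100:300,140:500],(720,400)),cv2.resize(d["image"][120:220,330:510],(360,200)).repeat(1,0) if 0 else cv2.copyMakeBorder(cv2.resize(d["image"][120:186,330:450],(360,198)),0,0,0,360,0)]))
E
```

```text
0.3212988958416554 0.0 [ 0.52367123 -0.21551274  0.02803668]
[[ 2.15533050e-05 -9.55339109e-01 -2.95511737e-01  8.08995302e-02]
 [ 9.99999371e-01 -3.10721671e-04  1.07744572e-03  5.26714561e-06]
 [-1.12114793e-03 -2.95511575e-01  9.55338501e-01 -2.01513201e-01]
 [ 0.00000000e+00  0.00000000e+00  0.00000000e+00  1.00000000e+00]] [[288.5021112    0.         317.3332275 ]
 [  0.         288.5021112  203.12037955]
 [  0.           0.           1.        ]]
```

View pics/w4.png

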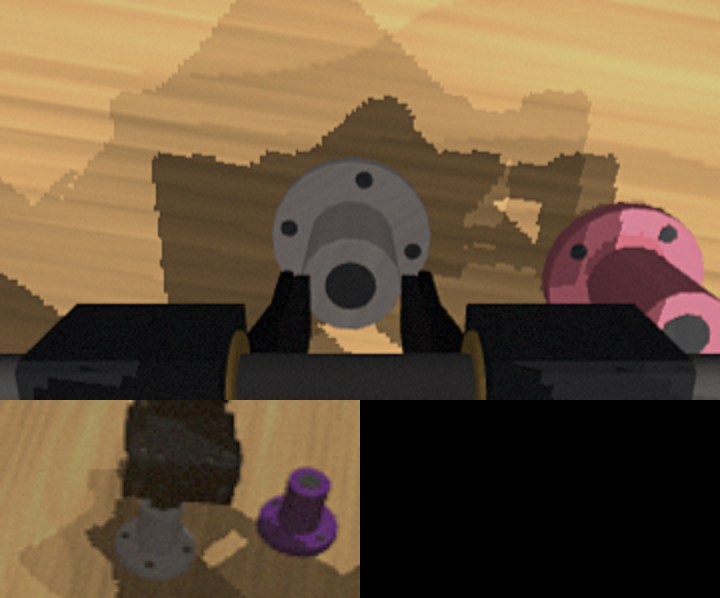

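```bash
python3 - <<'E'
from h import *
c=wcam();print(plane(c,[[315,243.5]],.054),plane(c,[[315.5,214]],.01))
print(proj(c,[[.5232,-.2136,.054],[.5232,-.2136,.01],[.5237,-.2155,.028]]))
d=cams.capture("side");u=[330+158/3,120+566/3-400/3-0];print(u,plane(d,[u],.01))
E
```

```text
[[ 0.52184546 -0.21426953]] [[ 0.52712515 -0.21356041]]
[[314.32393032 241.50874149]
 [314.78220568 218.53341201]
 [317.22727183 226.6136754 ]]
[382.6666666666667, 175.3333333333333] [[ 0.51566378 -0.19010653]]
```

```bash
python3 -m inch '[[0,0,0,0,2],[0,0,0,0,2],[0,0,0,0,2]]'
```

```text
time_s: 7.02
position: [0.5232, -0.2152, 0.0272]
tcp_rot: [[0.987, 0.16, -0.0], [0.16, -0.987, 0.0], [-0.0, -0.0, -1.0]]
force: [-0.1, 0.2, -0.2]
opening: 0.232
grasp_force: 0.0
```

```bash
python3 - <<'E'
from h import *
d=cams.capture("side");im=d["image"]
P=[[.5232,-.2152,.0272],[.5232,-.2136,.054],[.5232,-.2136,0]];uv=proj(d,P);print(uv)
x0,y0=320,80;cr=cv2.resize(im[y0:y0+110,x0:x0+140],(700,550),interpolation=cv2.INTER_CUBIC)
cr=cv2.convertScaleAbs(cr,alpha=1.8,beta=20)
for (u,v),k in zip(uv,[(0,0,255),(0,255,0),(255,0,0)]):cv2.drawMarker(cr,(int((u-x0)*5),int((v-y0)*5)),k,0,16,1)
cv2.imwrite("pics/s5.png",cr)
E
```

```text
[[382.16977441 162.41754894]
 [383.43057339 154.76676306]
 [380.72298805 170.760104  ]]
```

View pics/s5.png

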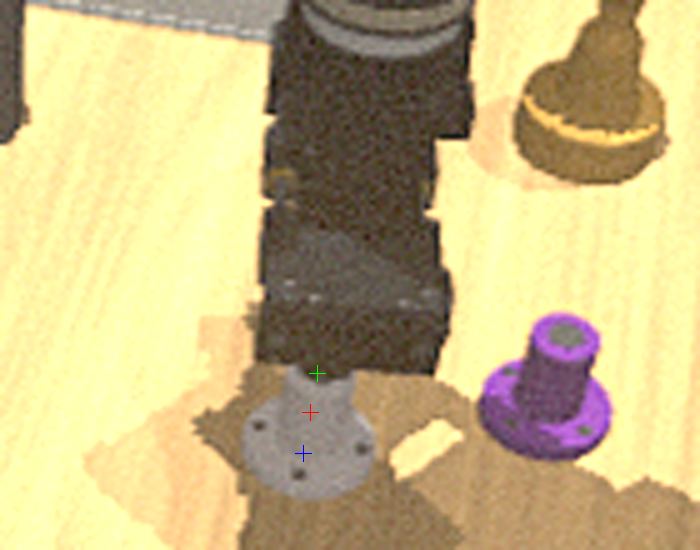

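The side view shows the body's bottom edge just above the crown and no finger in front of the crown. The wrist view scales the finger tips to about 45 mm above the reported TCP. So the real fingers end about 45 mm higher than stated, which explains both misses. I'll go lower and watch the force.

```bash
python3 -m inch '[[0,0,0,0,6],[0,0,0,0,6],[0,0,0,0,6],[0,0,0,0,6],[0,0,0,0,6],[0,0,-1.5,0,6],[0,0,-3,0,6],[0,0,-3,0,6],[0,0,-3,0,6]]';python3 -m inch '[[0,0,0,0,3],[0,0,0,0,2],[0,0,0,0,2],[0,0,0,0,2],[0,0,0,0,2],[0,0,0,0,2],[0,0,0,0,2],[0,0,0,0,2]]'
```

```text
time_s: 7.82
position: [0.5226, -0.2148, -0.0033]
tcp_rot: [[0.987, 0.16, -0.002], [0.16, -0.987, 0.001], [-0.001, -0.001, -1.0]]
force: [-0.4, -0.1, -0.0]
opening: 0.679
grasp_force: 0.0
time_s: 8.48
position: [0.5234, -0.215, -0.0023]
tcp_rot: [[0.987, 0.16, 0.0], [0.16, -0.987, 0.0], [0.0, -0.0, -1.0]]
force: [0.1, 1.1, 5.7]
opening: 0.384
grasp_force: 30.0
```

Gripped: opening 33.4 mm, 30 N. Next I'll lift it and carry it to the outside of the tray's near long wall.

```bash
python3 -m inch '[[0,0,4,0,2],[0,0,8,0,2],[-0.8,4,8,0,2],[-1.6,8,8,0,2],[-2.4,12,8,0,2],[-3.2,16,8,0,2],[-4,20,8,0,2],[-4.5,24,8,0,2],[-5,28,8,0,2],[-5.5,31.8,8,0,2]]';python3 -m inch '[[-0.2,4,0,0,2],[-0.3,8,0,0,2],[-0.3,10.4,0,0,2],[-0.3,10.4,0,0,2],[-0.3,10.4,0,0,2],[-0.3,10.4,0,0,2]]'; python3 - <<'E'
from h import *
s=readout.read_state();print(s["position"],s["force"],s["opening"])
R=np.array([[.987,.16],[-.16,.987]]);print(R@(s["position"][:2]*1000-[545,218]))
c=wcam();cv2.imwrite("pics/w6.png",c["image"])
E
```

```text
time_s: 9.32
position: [0.4674, 0.1045, 0.0769]
tcp_rot: [[0.987, 0.16, -0.0], [0.16, -0.987, -0.0], [-0.001, 0.0, -1.0]]
force: [0.8, -0.1, -2.3]
opening: 0.377
grasp_force: 30.0
time_s: 9.82
position: [0.4649, 0.2062, 0.0768]
tcp_rot: [[0.987, 0.16, -0.001], [0.16, -0.987, -0.001], [-0.001, 0.001, -1.0]]
force: [-1.1, -0.6, -1.6]
opening: 0.38
grasp_force: 30.0
[0.46486649 0.20620055 0.07680952] [-1.11741143 -0.61572883 -1.62873483] 0.38009992878256216
[-80.97968688   1.17530943]
```

Before tipping I need the gap wider so the fingers have room. I'll stand the hub down here, spread the tray hubs at the corrected depth, then come back for it.

```bash
python3 -m inch '[[0,0,-4,0,2],[0,0,-7,0,2],[0,0,-7.8,0,2],[0,0,-7.8,0,2],[0,0,-7.8,0,3],[0,0,-7.8,0,6],[0,0,-7.8,0,6],[0,0,-7.8,0,6],[0,0,-4,0,4],[0,0,-1,0,0]]';python3 -m inch '[[4,0.65,1,0,0],[8,1.3,1,0,0],[8,1.3,1,0,0],[8,1.3,1,0,0],[8,1.3,1,0,0],[8,1.3,1,0,0]]'; python3 - <<'E'
from h import *
s=readout.read_state();print(s["position"],s["force"],s["opening"])
R=np.array([[.987,.16],[-.16,.987]]);print(R@(s["position"][:2]*1000-[545,218]))
E
```

```text
time_s: 10.7
position: [0.464, 0.2064, 0.0668]
tcp_rot: [[0.987, 0.16, -0.005], [0.16, -0.987, -0.001], [-0.005, 0.0, -1.0]]
force: [1.8, 0.7, 0.4]
opening: 0.512
grasp_force: 0.0
time_s: 11.2
position: [0.5432, 0.2195, 0.0769]
tcp_rot: [[0.987, 0.16, -0.003], [0.16, -0.987, -0.001], [-0.003, 0.0, -1.0]]
force: [0.8, -0.2, 0.3]
opening: 0.087
grasp_force: 0.0
[0.54321909 0.21952528 0.07686112] [ 0.76266495 -0.18416589  0.28730366] 0.08662099469866029
[-1.5137159   1.79039776]
```

```bash
python3 -m inch '[[0,0,-3,0,0],[0.1,0,-6,0,0],[0.1,0,-8,0,0],[0.1,0,-9.3,0,0],[0.1,0,-9.3,0,0],[0.1,0,-9.3,0,0]]';python3 -m inch '[[0.08,-0.15,0,0,1],[0.08,-0.15,0,0,1.5],[0.08,-0.15,0,0,2],[0.08,-0.15,0,0,2.5],[0.08,-0.15,0,0,3],[0.08,-0.15,0,0,3.5],[0.08,-0.15,0,0,3.9],[0.08,-0.15,0,0,3.9],[0.08,-0.15,0,0,3.9],[0.08,-0.15,0,0,3.9]]'
```

```text
time_s: 11.7
position: [0.5452, 0.2197, -0.0161]
tcp_rot: [[0.987, 0.16, -0.002], [0.16, -0.987, -0.0], [-0.002, 0.0, -1.0]]
force: [0.1, -0.0, 0.4]
opening: 0.002
grasp_force: 0.0
time_s: 12.53
position: [0.5477, 0.2187, -0.0151]
tcp_rot: [[0.987, 0.16, 0.001], [0.16, -0.987, 0.001], [0.002, -0.0, -1.0]]
force: [0.1, 3.0, 5.9]
opening: 0.444
grasp_force: 3.6
```

```bash
python3 -m inch '[[0,0,0,0,3.2],[0,0,0,0,3.2],[0,0,4,0,3.2],[0,0,8,0,3.2],[0,0,10,0,6],[-4,-0.6,10,0,6],[-8.2,-1.2,10,0,6],[-8.2,-1.2,10,0,6],[-8.2,-1.2,10,0,6],[-8.2,-1.2,10,0,6]]'; python3 - <<'E'
from h import *
R=np.array([[.987,.16],[-.16,.987]])
s=readout.read_state();print(s["position"],R@(s["position"][:2]*1000-[545,218]))
c=wcam();cv2.imwrite("pics/w7.png",c["image"]);im=c["image"]
hsv=cv2.cvtColor(im,cv2.COLOR_BGR2HSV)
C=np.array([.545,.218])
def W(x,y,z):return [*(C+np.array([[.987,-.16],[.16,.987]])@[x/1e3,y/1e3]),z]
uv=proj(c,[W(x,y,.016) for x,y in((-35.5,-85),(35.5,-85),(35.5,85),(-35.5,85))]+[W(0,52,.058),W(0,-52,.058),W(-80,1,.054)]);print(uv.round())
for u,v in uv:cv2.drawMarker(im,(int(u),int(v)),(0,255,0),0,8,1)
cv2.imwrite("pics/w7.png",im)
E
```

```text
time_s: 13.37
position: [0.4652, 0.2061, 0.0842]
tcp_rot: [[0.987, 0.16, 0.0], [0.16, -0.987, -0.0], [0.0, 0.0, -1.0]]
force: [0.8, -0.2, 0.2]
opening: 0.668
grasp_force: 0.0
[0.46522745 0.20613863 0.08418588] [-80.63332203   1.05643478]
[[409. 154.]
 [417.  71.]
 [219.  71.]
 [227. 154.]
 [249. 114.]
 [387. 114.]
 [317. 213.]]
```

View pics/w7.png

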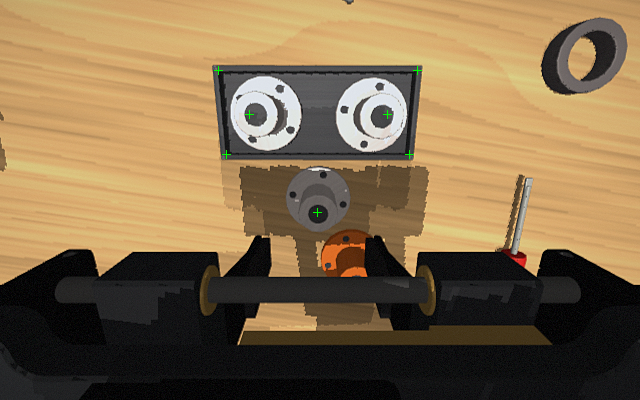

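The wrist view shows the tray corners matching my estimate. The left crown is at (256,115) and the right at (382,118), each about 4–5 mm short of the ends. The loose hub stands upright at (317,205). I'll spread again, wider.

```bash
python3 -m inch '[[4,0.6,0,0,2],[8,1.2,0,0,2],[8,1.2,0,0,2],[8,1.2,0,0,2],[8,1.2,-3,0,2],[8,1.2,-6,0,2],[8,1.2,-9,0,2],[8,1.2,-10,0,2],[8,1.2,-10,0,2.5],[8,1.2,-10,0,3]]';python3 -m inch '[[0,0,0,0,3.5],[0,0,0,0,4],[0,0,0,0,4.3],[0,0,0,0,4.5],[0,0,0,0,4.7],[0,0,0,0,4.85],[0,0,0,0,4.85],[0,0,0,0,4.85],[0,0,0,0,4.85],[0,0,0,0,4.85]]'
```

```text
time_s: 14.25
position: [0.545, 0.2182, -0.0158]
tcp_rot: [[0.987, 0.16, -0.001], [0.16, -0.987, -0.0], [-0.001, 0.0, -1.0]]
force: [0.1, -0.7, 0.3]
opening: 0.3
grasp_force: 0.0
time_s: 15.08
position: [0.5463, 0.2194, -0.0142]
tcp_rot: [[0.987, 0.159, 0.003], [0.159, -0.987, 0.002], [0.003, -0.001, -1.0]]
force: [-0.1, 2.3, 6.9]
opening: 0.559
grasp_force: 4.6
```

```bash
python3 -m inch '[[0,0,0,0,4.2],[0,0,0,0,4.2],[0,0,4,0,4.2],[0,0,8,0,4.2],[0,0,10,0,6],[-4,-0.6,10,0,6],[-8,-1.2,10,0,6],[-8,-1.2,10,0,6],[-8,-1.2,10,0,6],[-8,-1.2,10,0,6]]'; cat >> h.py <<'E'
C=np.array([.545,.218]);A=np.array([[.987,-.16],[.16,.987]])
def W(x,y,z):return [*(C+A@[x/1e3,y/1e3]),z]
def tf(p):return A.T@(np.array(p)[:2]-C)*1000
def hubs(c):
    im=c["image"];hsv=cv2.cvtColor(im,cv2.COLOR_BGR2HSV);w=((hsv[...,1]<60)&(hsv[...,2]>110)).astype(np.uint8)*255
    w=cv2.morphologyEx(w,cv2.MORPH_CLOSE,np.ones((9,9)))
    q=proj(c,[W(-40,85,.016),W(-40,0,.016),W(40,-85,.016),W(40,0,.016)]).round().astype(int)
    for x0,x1 in((q[0,0],q[1,0]),(q[1,0],q[2,0])):
        k=big(w,(x0+4,q[2,1]+3,x1-4,q[0,1]-2))[0][:,0]
        o,r=cv2.minEnclosingCircle((A.T@(plane(c,k,.014)-C).T*1000).T.astype(np.float32));print("hub",np.round(o,1),round(r,1))
E
python3 - <<'E'
from h import *
s=readout.read_state();print(s["position"],tf(s["position"]))
c=wcam();hubs(c);cv2.imwrite("pics/w8.png",c["image"])
E
```

```text
time_s: 15.92
position: [0.4657, 0.2063, 0.0844]
tcp_rot: [[0.987, 0.16, 0.001], [0.16, -0.987, 0.0], [0.001, 0.0, -1.0]]
force: [1.0, 0.9, 0.2]
opening: 0.681
grasp_force: 0.0
[0.4656541  0.2063074  0.08440017] [-80.18521982   1.15474995]
hub [ 0.2 53.2] 32.3
hub [ -2.1 -54. ] 35.0
```

```bash
python3 -m inch '[[-0.05,0,-3,0,6],[-0.05,0,-6,0,6],[-0.05,0,-8.6,0,6],[-0.05,0,-8.6,0,6],[-0.05,0,-8.6,0,4],[-0.05,0,-8.6,0,2],[-0.05,0,-8.6,0,2],[-0.05,0,-8.6,0,2],[-0.05,0,-8.6,0,2],[-0.05,0,-8.6,0,2]]';python3 -m inch '[[0,0,0.2,0,2],[0.6,0.1,0.2,0,2],[1.2,0.2,0.55,0,2],[1.8,0.29,0.88,0,2],[2.4,0.39,1.05,0,2],[3.0,0.49,1.18,0,2],[3.65,0.6,1.15,0,2],[4.3,0.7,1.1,0,2],[4.3,0.7,1.1,0,2]]'
```

```text
time_s: 16.8
position: [0.4657, 0.2065, -0.0004]
tcp_rot: [[0.987, 0.16, 0.003], [0.16, -0.987, 0.0], [0.003, 0.0, -1.0]]
force: [0.1, -1.0, 5.5]
opening: 0.376
grasp_force: 30.0
time_s: 17.55
position: [0.5069, 0.2132, 0.0091]
tcp_rot: [[0.987, 0.16, -0.003], [0.16, -0.987, -0.0], [-0.003, -0.0, -1.0]]
force: [-4.1, -0.3, 0.5]
opening: 0.384
grasp_force: 30.0
```

```bash
python3 -m inch '[[0.6,0.1,-0.2,0,2],[1.2,0.2,-0.45,0,2],[1.8,0.3,-0.85,0,2],[2.4,0.39,-1.25,0,2],[2.85,0.46,-1.6,0,2],[3.2,0.52,-1.95,0,2],[3.2,0.52,-1.95,0,2]]'; python3 - <<'E'
from h import *
s=readout.read_state();print(s["position"],tf(s["position"]),s["force"],s["moment"])
d=cams.capture("side");cr=d["image"][270:380,270:400];cv2.imwrite("pics/s9.png",cv2.convertScaleAbs(cv2.resize(cr,(650,550),interpolation=cv2.INTER_CUBIC),alpha=1.4,beta=10))
E
```

```text
time_s: 18.13
position: [0.5427, 0.219, -0.0101]
tcp_rot: [[0.987, 0.16, 0.005], [0.16, -0.987, 0.001], [0.005, -0.0, -1.0]]
force: [0.8, 1.3, 3.4]
opening: 0.377
grasp_force: 30.0
[ 0.54266062  0.21895502 -0.01006669] [-2.15616522  1.31690573] [0.78647793 1.32190022 3.41738966] [ 0.12945321 -0.15117686 -0.04675073]
```

View pics/s9.png

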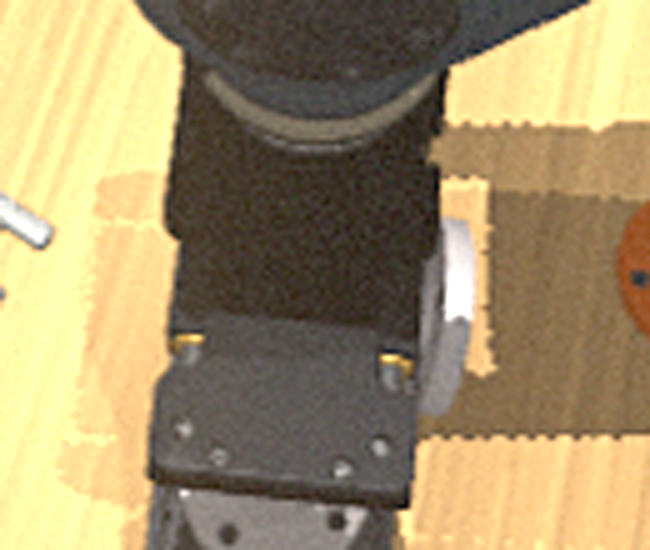

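The side view shows the brim edge-on and vertical at the right of the gripper: the hub lies level, crown over the tray. I'll set it down, release it and back off to the brim.

```bash
python3 -m inch '[[0,0,-0.2,0,2],[0,0,-0.4,0,2],[0,0,-0.4,0,2],[0,0,-0.4,0,3.6],[0,0,-0.4,0,4],[0,0,-0.4,0,4.4],[0,0,-0.4,0,4.4],[0,0,-0.4,0,4.4]]';python3 -m inch '[[0,0,2,0,4.4],[0,0,4,0,4.4],[0,0,6,0,8],[-4,-0.65,9,0,8],[-7,-1.1,10,0,8],[-7,-1.1,10,0,8],[-7,-1.1,10,0,8],[-7,-1.1,10,0,8],[-7,-1.1,10,0,8]]'
python3 - <<'E'
from h import *
s=readout.read_state();print(s["position"],tf(s["position"]),s["opening"])
c=wcam();im=c["image"];hubs(c)
uv=proj(c,[W(-45,1,.065),W(-45,1,.0),W(4,1,.033)]);print(uv)
t=cams.capture("top");uv=proj(t,[W(-45,1,.065),W(-45,1,0)]);print(uv)
a=cv2.resize(im[40:300,160:480],(640,520));b=cv2.resize(t["image"][195:285,150:190],(10,520)) 
cv2.imwrite("pics/w10.png",a)
E
```

```text
time_s: 18.85
position: [0.5384, 0.2183, -0.0148]
tcp_rot: [[0.987, 0.16, -0.002], [0.16, -0.987, -0.0], [-0.002, 0.0, -1.0]]
force: [1.0, 0.3, 0.5]
opening: 0.497
grasp_force: 0.0
time_s: 19.6
position: [0.4707, 0.2076, 0.0855]
tcp_rot: [[0.987, 0.16, 0.001], [0.16, -0.987, 0.0], [0.001, -0.0, -1.0]]
force: [0.3, 0.2, -0.2]
opening: 0.897
grasp_force: 0.0
[0.4707496  0.20762511 0.08548471] [-74.9451267    1.64004878] 0.8972995681260587
hub [-6.5 39.3] 46.7
hub [-11.2 -41.6] 45.8
[[317.81119725 181.62291256]
 [317.63650838 167.1426955 ]
 [317.72116166 116.35745362]]
[[206.53969182 255.12541266]
 [215.2546638  257.19340315]]
```

View pics/w10.png

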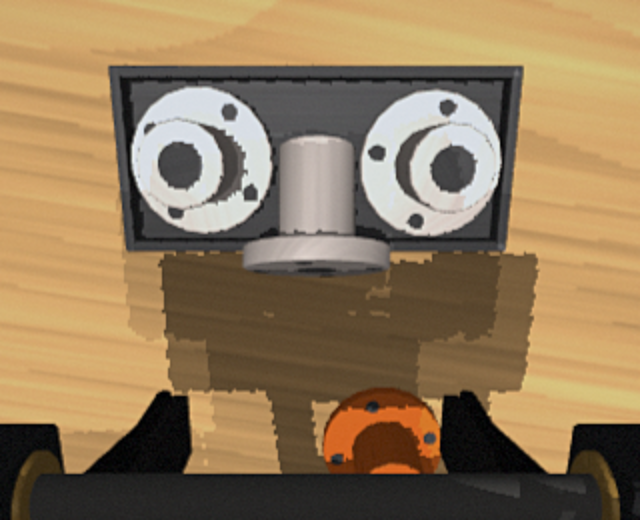

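The wrist view shows the hub lying with its brim at about (318,158–174) and its crown in the gap, nicely centred. The outer hubs are at the tray ends. I'll work out where the brim sits exactly.

```bash
python3 - <<'E'
from h import *
c=wcam()
for z in(.06,.065,.07,.08):
    print(z,[tf(plane(c,[[318,v]],z)[0]).round(1).tolist() for v in(158.5,172.5,176)], "width",(tf(plane(c,[[282,160]],z/2)[0])-tf(plane(c,[[354.5,160]],z/2)[0])).round(1))
print("crown end top", [tf(plane(c,[[318,40+137/2]],z)[0]).round(1) for z in(.04,.05,.055)])
for z in (.033,.05): print("crown w",[(tf(plane(c,[[299.5,125]],z)[0])-tf(plane(c,[[336.5,125]],z)[0])).round(1)])
im=c["image"];print(im[150:185:1,318].mean(1).round().astype(int).tolist())
t=cams.capture("top")["image"][225:275,195:225].mean(2).astype(int);print(t[20:46:1,3:26:2])
E
```

```text
0.06 [[-27.7, 0.8], [-38.8, 0.8], [-41.7, 0.8]] width [ 0.  64.5]
0.065 [[-26.9, 0.8], [-37.8, 0.8], [-40.6, 0.8]] width [ 0.  63.9]
0.07 [[-26.2, 0.8], [-36.9, 0.8], [-39.6, 0.8]] width [ 0.  63.3]
0.08 [[-24.7, 0.9], [-34.9, 0.9], [-37.5, 0.9]] width [ 0. 62.]
crown end top [array([10. ,  0.7]), array([9.8, 0.8]), array([9.7, 0.8])]
crown w [array([ 0. , 31.4])]
crown w [array([ 0. , 29.3])]
[181, 182, 184, 187, 157, 72, 70, 123, 189, 192, 189, 192, 196, 199, 200, 200, 199, 198, 206, 176, 88, 92, 98, 83, 21, 30, 56, 73, 75, 73, 71, 67, 67, 67, 67]
[[84 53 61 53 33 28 23 22 23 27 28 31]
 [65 34 34 36 35 32 24 19 25 29 31 32]
 [35 33 35 36 30 25 24 24 22 32 29 32]
 [31 29 27 24 22 24 23 21 25 32 32 31]
 [21 25 24 25 24 23 21 22 25 28 30 32]
 [25 23 25 25 20 22 21 25 28 29 36 32]
 [23 24 23 21 21 26 24 29 28 31 35 32]
 [23 21 27 54 31 62 29 34 24 21 29 32]
 [37 47 43 78 72 92 30 22 25 27 23 30]
 [66 81 78 89 96 85 26 23 25 23 22 32]
 [90 96 97 94 91 46 23 23 23 26 23 34]
 [97 96 95 96 73 28 23 26 27 23 24 32]
 [93 89 85 86 64 46 29 25 21 25 23 32]
 [67 60 73 72 73 70 33 23 24 26 21 31]
 [43 54 73 73 73 73 37 25 24 24 26 32]
 [63 73 73 71 71 73 43 23 23 25 20 33]
 [65 69 72 70 72 71 46 25 27 22 24 32]
 [67 66 68 69 70 70 50 23 26 25 25 31]
 [65 63 64 65 66 65 49 24 25 24 24 31]
 [61 61 63 61 61 63 52 24 26 22 23 32]
 [63 64 63 64 63 62 61 25 21 22 24 33]
 [62 64 64 64 65 62 66 22 28 26 24 33]
 [63 61 61 61 63 62 64 23 24 25 26 32]
 [62 63 61 62 61 62 66 26 23 24 23 31]
 [63 64 64 64 64 63 66 27 24 24 27 35]
 [63 62 64 65 64 63 66 24 25 26 28 34]]
```

The geometry gives a 19° tilt: crown end on the tray floor, crown on the wall's inner edge, brim centre at tray (-42, 1), z ≈ 36 mm. I'll grip the brim there.

```bash
python3 -m inch '[[1.6,0.25,0,0,8],[3.26,0.45,0,0,8],[3.26,0.45,0,0,8],[3.26,0.45,-3,0,8],[3.26,0.45,-6,0,8],[3.26,0.45,-9,0,8],[3.26,0.45,-10.8,0,8],[3.26,0.45,-10.8,0,8],[3.26,0.45,-10.8,0,8]]';python3 -m inch '[[0,0,0,0,7],[0,0,0,0,6],[0,0,0,0,5],[0,0,0,0,5],[0,0,0,0,5],[0,0,0,0,5],[0,0,0,0,5]]'
```

```text
time_s: 20.55
position: [0.5008, 0.2117, -0.0227]
tcp_rot: [[0.987, 0.16, -0.002], [0.16, -0.987, -0.0], [-0.002, 0.0, -1.0]]
force: [0.1, -0.6, -0.4]
opening: 0.921
grasp_force: 0.0
time_s: 21.13
position: [0.5022, 0.212, -0.0223]
tcp_rot: [[0.987, 0.16, 0.0], [0.16, -0.987, 0.0], [0.0, -0.0, -1.0]]
force: [0.2, -0.9, -1.0]
opening: 0.74
grasp_force: 30.0
```

```bash
python3 -m inch '[[0,0,3,0,5],[0,0,6,0,5],[-2,-0.2,8,0,5],[-5.5,0.1,9,0,5],[-5.5,0.1,9,0,5],[-5.5,0.1,9,0,5],[-5.5,0.1,9,0,5]]'
cat >> h.py <<'E'
def look():
    s=readout.read_state();p=s["position"];x,y=tf(p);z=p[2]*1000+58.3
    print("P",round(x,1),round(y,1),round(z,1),"F",s["force"].round(1),"M",s["moment"].round(3),"op",round(s["opening"]*87,1),"g",s["grasp_force"])
    c=wcam();im=c["image"];hsv=cv2.cvtColor(im,cv2.COLOR_BGR2HSV);w=((hsv[...,1]<70)&(hsv[...,2]>60)).astype(np.uint8)*255
    for ph in(0,20,45,70,90):
        a=np.deg2rad(ph);cs,sn=np.cos(a),np.sin(a)
        q=[W(x+49*cs+t*sn,y+u,(z-49*sn+t*cs)/1e3) for t,u in((17,0),(-17,0),(0,17),(0,-17))]
        b=[W(x+k*cs+t*sn,y+u,(z-k*sn+t*cs)/1e3) for k in(5,) for t,u in((32.5,0),(-32.5,0))]
        print(ph,"crown end",proj(c,q).round().astype(int).tolist(),"brim top/bot inner",proj(c,b).round().astype(int).tolist())
    q=proj(c,[W(x,y,z/1e3)])[0].round().astype(int);k=np.zeros_like(w);k[:,q[0]-45:q[0]+45]=w[:,q[0]-45:q[0]+45]
    n,l,st,ce=cv2.connectedComponentsWithStats(k)
    for i in range(1,n):
        if st[i,4]>150:print("blob",st[i],ce[i].round())
    return c,w,q
E
python3 - <<'E'
from h import *
c,w,q=look();print(q);print("col",c["image"][60:300:4,q[0]].max(1).tolist())
E
```

```text
time_s: 21.72
position: [0.4474, 0.2131, 0.0678]
tcp_rot: [[0.987, 0.16, 0.001], [0.16, -0.987, 0.0], [0.001, 0.0, -1.0]]
force: [-0.1, -1.1, -1.8]
opening: 0.738
grasp_force: 30.0
P -97.1 10.8 126.1 F [-0.1 -1.1 -1.8] M [0.019 0.024 0.041] op 64.2 g 29.995847577229142
0 crown end [[317, 188], [317, 173], [283, 180], [351, 180]] brim top/bot inner [[317, 292], [317, 234]]
20 crown end [[317, 174], [317, 182], [287, 178], [347, 178]] brim top/bot inner [[317, 267], [317, 250]]
45 crown end [[317, 175], [317, 202], [290, 190], [344, 190]] brim top/bot inner [[317, 236], [317, 272]]
70 crown end [[317, 191], [317, 229], [292, 211], [342, 211]] brim top/bot inner [[317, 215], [317, 294]]
90 crown end [[317, 209], [317, 253], [293, 232], [341, 232]] brim top/bot inner [[317, 208], [317, 309]]
blob [272  39  90   6 533] [316.  42.]
blob [ 272   49   90   88 7746] [317.  93.]
blob [272 139  90   4 356] [317. 140.]
blob [ 272  168   90  109 7267] [317. 227.]
[317 266]
col [88, 88, 88, 84, 87, 92, 92, 91, 88, 88, 89, 89, 90, 76, 74, 75, 79, 76, 78, 70, 71, 165, 160, 92, 99, 86, 92, 100, 202, 207, 207, 206, 208, 210, 210, 209, 210, 207, 207, 91, 103, 106, 105, 105, 105, 102, 100, 102, 103, 65, 68, 109, 106, 106, 90, 35, 35, 38, 44, 39]
```

```bash
python3 - <<'E'
from h import *
s=readout.read_state()
c=wcam();im=c["image"];hsv=cv2.cvtColor(im,cv2.COLOR_BGR2HSV)
for r in range(140,300,6):
    print(r,''.join('#' if a<60 and v>120 else('+' if a<60 and v>55 else '.') for a,v in hsv[r,250:386:3,1:]))
E
```

```text
140 ++++++++++++++++++++++++++++++++++++++++++++++
146 ..............................................
152 ..............................................
158 ..............................................
164 ..............................................
170 ...............###############+...............
176 .............###################+.............
182 .............###################+.............
188 .............###################+.............
194 .............###################+.............
200 .............###################+.............
206 .............###################+.............
212 .............++++##############++.............
218 .............++++++++++++++++++++.............
224 .............++++++++++++++++++++.............
230 .............++++++++++++++++++++.............
236 .............++++++++++++++++++++.............
242 .............++++++++++++++++++++.............
248 ..........+++++++++++++++++++++++++++++.......
254 ...++++++++++++++++++++++++++++++++++++++++...
260 ...++++++++++++++++++++++++++++++++++++++++...
266 ...++++++++++++++++++++++++++++++++++++++++...
272 ....++++++++++++++++++++++++++++++++++++++....
278 ..............................................
284 ..............................................
290 ..............................................
296 ..............................................
```

```bash
python3 -m inch '[[0,0,-4,0,5],[0,0,-7.85,0,5],[0,0,-7.85,0,5],[0.8,0.13,-7.85,0,5],[1.7,0.28,-7.84,0,5],[2,0.23,-7.5,0,5],[2.33,0.18,-7.2,0,5],[2.7,0.13,-6.95,0,5],[3.06,0.09,-6.69,0,5],[3.06,0.09,-6.69,0,5]]'; python3 - <<'E'
from h import *
look()
E
```

```text
time_s: 22.65
position: [0.4824, 0.2147, 0.0044]
tcp_rot: [[0.987, 0.16, 0.01], [0.16, -0.987, 0.002], [0.01, -0.0, -1.0]]
force: [0.2, 0.0, -2.5]
opening: 0.734
grasp_force: 30.0
P -62.3 6.7 62.7 F [ 0.2  0.  -2.5] M [ 0.033 -0.009 -0.021] op 63.8 g 29.999373145401478
0 crown end [[317, 186], [317, 172], [283, 178], [350, 178]] brim top/bot inner [[317, 291], [317, 234]]
20 crown end [[317, 173], [317, 182], [287, 178], [347, 177]] brim top/bot inner [[317, 265], [317, 250]]
45 crown end [[317, 174], [317, 202], [290, 189], [344, 189]] brim top/bot inner [[317, 234], [317, 272]]
70 crown end [[317, 190], [317, 229], [292, 211], [342, 211]] brim top/bot inner [[317, 214], [317, 293]]
90 crown end [[317, 209], [317, 253], [293, 231], [341, 231]] brim top/bot inner [[317, 207], [317, 309]]
blob [272  77  90   8 718] [316.  81.]
blob [  272    87    90   190 14655] [317. 177.]
```

```bash
cat > a.py <<'E'
from h import *
c=wcam();im=c["image"];hsv=cv2.cvtColor(im,cv2.COLOR_BGR2HSV)
s=readout.read_state();p=s["position"];print(tf(p).round(1),p[2]*1000+58.3,s["force"].round(1))
for r in range(150,300,6):
    print(r,''.join('#' if a<60 and v>120 else('+' if a<60 and v>55 else '.') for a,v in hsv[r,244:392:3,1:]))
E
python3 a.py
```

```text
[-63.2   6.6] 61.49395145127955 [ 1.  -1.2 -1.7]
150 #####++++++######+++++++++++++++++++++########++++
156 #####+++++#######.++++++++++++++++++++########++++
162 ####+++++##+++##+++++++++++++++++++++++#########++
168 ####+++####+++#.+++............++++++++###########
174 ##############.+++.###########+..++++++++#########
180 ############++++#################.++++++++#######+
186 #########...++++#################++++++++++++####+
192 ...............+#################+.......+.......+
198 ...............+#################+................
204 ................#################+................
210 ...............++++++####+++++++++................
216 ...............+++++++++++++++++++................
222 ...............+++++++++++++++++++................
228 ...............+++++++++++++++++++................
234 ...............++++++++++++++++++++...............
240 ..............+++++++++++++++++++++++.............
246 .......++++++++++++++++++++++++++++++++++++.......
252 ......++++++++++++++++++++++++++++++++++++++......
258 .....++++++++++++++++++++++++++++++++++++++++.....
264 .....++++++++++++++++++++++++++++++++++++++++.....
270 ......++++++++++++++..........++++++++++++++......
276 ..........++++++++++++++++++++++++++++............
282 .................................................+
288 .................................................+
294 ..................................................
```

```bash
python3 -m inch '[[0,0,0,0,5],[0,0,0,0,5],[0,0,0,0,5]]'; python3 - <<'E'
from h import *
s=readout.read_state();p=s["position"];print(tf(p).round(1),p[2]*1000+58.3,s["force"].round(1))
E
```

```text
time_s: 23.0
position: [0.4792, 0.214, 0.0014]
tcp_rot: [[0.987, 0.16, 0.003], [0.16, -0.987, 0.001], [0.003, -0.0, -1.0]]
force: [0.6, 0.3, 2.0]
opening: 0.735
grasp_force: 30.0
[-65.6   6.6] 59.73710280292098 [0.6 0.3 2. ]
```

```bash
python3 -m inch '[[-0.17,-0.03,-0.27,0,5],[0.21,-0.07,-0.05,0,5],[0.6,-0.1,0.13,0,5],[1.0,-0.14,0.28,0,5],[1.43,-0.17,0.4,0,5],[1.87,-0.2,0.48,0,5],[2.3,-0.19,0.5,0,5],[2.7,-0.13,0.5,0,5],[2.7,-0.13,0.5,0,5],[2.7,-0.13,0.5,0,5]]'; python3 a.py
```

```text
time_s: 23.83
position: [0.5049, 0.2126, 0.0057]
tcp_rot: [[0.987, 0.16, -0.0], [0.16, -0.987, -0.0], [-0.0, -0.0, -1.0]]
force: [0.6, 1.1, -2.4]
opening: 0.735
grasp_force: 30.0
[-40.9   1.1] 63.982065967094286 [-0.2 -0.4 -2.2]
150 ############+.++++++++++++++++++++++++############
156 ++++#########++++++++++++++++++++++++###########++
162 ++++++########++++++++++....++++++++#########+++++
168 ++++++++#######.+++.............+++##+++###+++++++
174 +++++++++######+++#############+..+###++###+++++++
180 #+++++++#######.#################.+#######+++++++#
186 ##++++++#++####+#################++########+++++##
192 ###++++++..+++.+#################+.+++####+++++###
198 ###++++++...+..+#################+..+++++++++++###
204 ++++++++++++...++################+...++++++++++###
210 ++++++++++.....+++++++++++++++++++.....+++++++..##
216 +++++++........+++++++++++++++++++.......+++++..++
222 ...............+++++++++++++++++++................
228 ...............++++++++++++++++++++...............
234 ...............++++++++++++++++++++...............
240 ...............++++++++++++++++++++...............
246 .........++++++++++++++++++++++++++++++++++.......
252 ......++++++++++++++++++++++++++++++++++++++......
258 .....++++++++++++++++++++++++++++++++++++++++.....
264 .....++++++++++++++.....+++++++++++++++++++++.....
270 ......++++++++++++++..........++++++++++++++......
276 ............++++++++++++++...+++++................
282 ..................................................
288 ..................................................
294 ..................................................
```

```bash
python3 -m inch '[[0,0,2,0,5],[-2,-0.32,2,0,5],[-3.95,-0.64,1,0,5],[-3.95,-0.64,-1.1,0,5],[-3.95,-0.64,-1.1,0,5],[-3.95,-0.64,-1.1,0,5]]'; python3 -m inch '[[0.5,0.08,0,0,5],[0.93,0.15,0,0,5],[1.1,0.18,0.1,0,5],[1.28,0.21,0.25,0,5],[1.45,0.24,0.35,0,5],[1.62,0.26,0.45,0,5],[1.8,0.29,0.55,0,5],[2.0,0.32,0.65,0,5],[2.0,0.32,0.65,0,5]]'; python3 a.py
```

```text
time_s: 24.38
position: [0.4647, 0.2061, -0.0056]
tcp_rot: [[0.987, 0.16, -0.002], [0.16, -0.987, -0.0], [-0.002, 0.0, -1.0]]
force: [0.6, 0.4, -1.7]
opening: 0.736
grasp_force: 30.0
time_s: 25.13
position: [0.4825, 0.2093, 0.0026]
tcp_rot: [[0.987, 0.16, -0.006], [0.16, -0.987, -0.001], [-0.006, -0.0, -1.0]]
force: [-6.7, 0.0, 6.0]
opening: 0.734
grasp_force: 30.0
[-63.1   1.4] 60.88275535856325 [-5.8 -0.9  6. ]
150 #++++++++######.+++++++++++++++++++#########+++++#
156 #++++++#######+++++++++++++++++++++#########+++++#
162 #+++++##+++##+++++++++++++++++++++++#########++++#
168 ++++####+++##++++++++++++++++++++++++##########++#
174 ###########++++++++++++..+..++++++++++############
180 #########++++++++++...+++#+....+++++++++#######++#
186 +###++.........++.#############..+....++++#####..#
192 ................+################..............+++
198 ................+++##+#####++++++.................
204 ................+++++++++++++++++.................
210 ................++++++++++++++++++................
216 ................++++++++++++++++++................
222 ................++++++++++++++++++................
228 ................++++++++++++++++++................
234 ............+++++++++++++++++++++++++++...........
240 ........++++++++++++++++++++++++++++++++++........
246 .......++++++++++++++++++++++++++++++++++++.......
252 ......+++++++++++++.....++++++++++++++++++++......
258 .....++++++++++++++++++++++++++++++++++++++++.....
264 .....++++++++++++++++++++++++++++++++++++++++.....
270 .....+++++++++++++++..........+++++++++...++......
276 ......++....++++++++.........++++++++++++++.......
282 ..................................................
288 ..................................................
294 ..................................................
```

The wall contact is now rotating the hub: it is at roughly 55–60°, with 6–7 N. I'll continue the arc.

```bash
python3 -m inch '[[0.2,0.03,0.08,0,5],[0.4,0.06,0.15,0,5],[0.6,0.1,0.2,0,5],[0.82,0.13,0.26,0,5],[1.03,0.17,0.3,0,5],[1.24,0.2,0.34,0,5],[1.45,0.24,0.38,0,5],[1.66,0.27,0.4,0,5],[1.88,0.3,0.4,0,5],[2.1,0.34,0.4,0,5]]'; python3 a.py
```

```text
time_s: 26.02
position: [0.5073, 0.2134, 0.0068]
tcp_rot: [[0.987, 0.16, 0.001], [0.16, -0.987, 0.001], [0.002, -0.001, -1.0]]
force: [-3.5, 0.8, 4.9]
opening: 0.733
grasp_force: 30.0
[-37.1   1.4] 65.04886319621235 [-2.7  1.2  5. ]
150 ####+++#####+++++++++++++++++++++++++++###########
156 #############+.++++++++++++++++++++++#############
162 +++++#########++++++++++++++++++++++##########++++
168 +++++++########.++++++++++++++++++++########++++++
174 +++++++++######++++++++++++++++++++##+++###+++++++
180 #++++++++######++++++++++++++++++++#######++++++++
186 ##+++++++++####.++...+++..+++...+++########+++++##
192 ###++++++++++++....................++++##++++++###
198 ###++++++...++......................+++++++++++###
204 +++++++++++++........................++++++++++###
210 +++++++++++........+++++++++++........+++++++++##+
216 +++++++++........++++++++++++++++.......+++++...++
222 ++++.........++++++++++++++++++++++++.......++++++
228 ...........+++++++++...++++++++++++++++...........
234 .........++++++++++.....+++++++++++++++++.........
240 ........++++++++++++++++++++++++++++++++++........
246 .......++++++++++++++++++++++++++++++++++++.......
252 ......++++++++++++++++++++++++++++++++++++++......
258 .....++++++++++++++++++++++++++++++++++++++++.....
264 .....++++++++++++++++........+++++++++.....++.....
270 .....+++++++++++++++..........+++++++++++++++.....
276 .....++++.++++++++++..........++++++++++++++......
282 ................................................+.
288 ..................................................
294 ..................................................
```

The mask shows the brim nearly round from above, so the tilt is about 82–90°. I'll set the hub down on the table and square it on its crown.

```bash
python3 -m inch '[[0,0,1.5,0,5],[0,0,1.5,0,5],[-2,-0.2,1.5,0,5],[-4.1,-0.36,1.5,0,5],[-4.1,-0.36,0.5,0,5],[-4.1,-0.36,-1,0,5],[-4.1,-0.36,-1.4,0,5],[-4.1,-0.36,-1.4,0,5],[-4.1,-0.36,-1.4,0,5]]'; python3 a.py|head -1; python3 -m inch '[[0,0,-0.1,0,5],[0,0,-0.2,0,5],[0,0,-0.3,0,5],[0,0,-0.3,0,5],[0,0,-0.3,0,5]]'
```

```text
time_s: 26.82
position: [0.4678, 0.2095, -0.0083]
tcp_rot: [[0.987, 0.16, 0.004], [0.16, -0.987, 0.001], [0.004, -0.0, -1.0]]
force: [0.6, 0.3, 3.4]
opening: 0.734
grasp_force: 30.0
[-77.8   4. ] 50.027639321424196 [ 0.  -0.5  3.6]
time_s: 27.28
position: [0.4706, 0.21, -0.0093]
tcp_rot: [[0.987, 0.16, 0.01], [0.16, -0.987, 0.002], [0.011, -0.0, -1.0]]
force: [1.0, 0.1, 15.4]
opening: 0.734
grasp_force: 30.0
```

```bash
python3 -m inch '[[0,0,0.15,0,5],[0,0,0.2,0,6.4],[0,0,0.2,0,6.8],[0,0,0.2,0,7.4],[0,0,0.2,0,8],[0,0,0.2,0,8],[0,0,3,0,8],[0,0,6,0,8],[0,0,9,0,8]]'; python3 -m inch '[[-1,-0.2,2,7,8],[-2,-0.3,2,14,8],[-3,-0.5,2,21,8],[-4,-0.6,2,28,8],[-5,-0.8,2,35,8],[-5,-0.8,2,42,8],[-5,-0.8,2,49,8],[-5,-0.8,2,56,8],[-5,-0.8,2,63,8],[-5,-0.8,2,70,8]]'; python3 -m inch '[[0,0,0,7,8],[0,0,0,14,8],[0,0,0,20,8],[0,0,0,20,8],[0,0,0,20,8]]'
python3 - <<'E'
from h import *
s=readout.read_state();print(tf(s["position"]),s["joint_positions"].round(1))
c=wcam();print(c["xyz"])
t=cams.capture("side");im=t["image"];hsv=cv2.cvtColor(im,cv2.COLOR_BGR2HSV)
print("pred brim top",proj(t,[W(-77,4,.054),W(-77,36.5,.049),W(-77,-28.5,.049),W(-109,4,.049),W(-44,4,.049),W(-77,4,0)]).round(1))
q=proj(t,[W(-77,4,.03)])[0].astype(int);x0,y0=q-[32,30]
for r in range(y0,y0+58,2):print(r,''.join('#' if a<60 and v>120 else('+' if a<70 and v>55 else '.') for a,v in hsv[r,x0:x0+64,1:]))
print(x0)
E
```

```text
time_s: 28.03
position: [0.4639, 0.2089, 0.0781]
tcp_rot: [[0.987, 0.16, -0.004], [0.16, -0.987, -0.001], [-0.004, 0.0, -1.0]]
force: [1.5, 0.8, 0.3]
opening: 0.918
grasp_force: 0.0
time_s: 28.87
position: [0.4146, 0.2011, 0.0979]
tcp_rot: [[0.181, 0.983, -0.001], [0.983, -0.181, -0.0], [-0.001, -0.001, -1.0]]
force: [-0.8, -1.7, 0.1]
opening: 0.919
grasp_force: 0.0
time_s: 29.28
position: [0.4148, 0.2011, 0.098]
tcp_rot: [[-0.157, 0.988, -0.001], [0.988, 0.157, -0.0], [-0.0, -0.001, -1.0]]
force: [0.4, -0.1, 0.2]
opening: 0.922
grasp_force: 0.0
[-131.17967017    4.14431246] [ 11.9  25.9 109.9   0.   44.2   2.9]
[0.40156139 0.28159235 0.29950941]
pred brim top [[374.  331.5]
 [373.3 352.2]
 [374.  314.4]
 [392.8 334.6]
 [354.  330.7]
 [370.8 343.3]]
306 +########+++............................................+......+
308 #########++++...................................................
310 ###+..###.++....................................................
312 ########+.++....................................................
314 #######+++++..........++++++++++++++........................
[... 964 characters left out ...]
......
344 ++++++++++......+++++#####+++++++.+++++++++###+.................
346 ++++++++++........++###########+..+.++++++###+..................
348 ++++++++++..........+++###################++....................
350 ++++++++++..............++++########++++........................
352 ++++++++++......................................................
354 #+++++++++......................................................
356 ###+++++++......................................................
358 ###++++++.......................................................
360 ####++++++......................................................
362 ####+++++.......................................................
340
```

The side view shows the hub standing on its crown, brim face flat, at about tray (-74.5, 4). I'll regrip it across the tray's x axis.

```bash
python3 -m inch '[[3,0.5,0,0,8.2],[5.6,0.91,0,0,8.2],[5.6,0.91,0,0,8.2],[5.6,0.91,-3,0,8.2],[5.6,0.91,-6,0,8.2],[5.6,0.91,-9,0,8.2],[5.6,0.91,-10.5,0,8.2],[5.6,0.91,-10.5,0,8.2],[5.6,0.91,-10.5,0,8.2]]'; python3 -m inch '[[0,0,0,0,7.5],[0,0,0,0,7],[0,0,0,0,6],[0,0,0,0,5],[0,0,0,0,5],[0,0,0,0,5],[0,0,0,0,5]]'; python3 a.py|head -1
```

```text
time_s: 30.13
position: [0.4704, 0.2101, -0.0073]
tcp_rot: [[-0.159, 0.987, -0.002], [0.987, 0.159, -0.0], [-0.0, -0.002, -1.0]]
force: [0.3, 0.8, 0.2]
opening: 0.936
grasp_force: 0.0
time_s: 30.72
position: [0.4732, 0.2107, -0.0054]
tcp_rot: [[-0.16, 0.987, 0.004], [0.987, 0.16, 0.001], [0.0, 0.004, -1.0]]
force: [0.7, 0.4, 7.2]
opening: 0.737
grasp_force: 30.0
[-72.1   4.2] 52.93658442354251 [0.8 0.1 7. ]
```

```bash
python3 -m inch '[[0,0,4,0,5],[0,0,7.5,0,5],[3.5,0.4,7.5,0,5],[7.2,0.78,7.5,0,5],[7.2,0.78,7.5,0,5],[7.2,0.78,7.5,0,5],[7.2,0.78,7.5,0,5],[7.2,0.78,7.5,0,5]]'; python3 a.py|head -1
python3 - <<'E'
from h import *
s=readout.read_state();p=s["position"];x,y=tf(p);z=p[2]*1000+53.7
c=wcam();im=c["image"];hsv=cv2.cvtColor(im,cv2.COLOR_BGR2HSV);print(c["xyz"].round(3))
print("pred top centre",proj(c,[W(x,y,(z+5)/1e3),W(x,y+32.5,(z+5)/1e3),W(x,y-32.5,(z+5)/1e3),W(x+32.5,y,(z+5)/1e3),W(x-32.5,y,(z+5)/1e3)]).round(1))
print("nbr crowns",proj(c,[W(0,52.5,.058),W(0,-52.5,.058)]).round(1))
for r in range(90,290,6):
    print(r,''.join('#' if a<60 and v>120 else('+' if a<70 and v>55 else '.') for a,v in hsv[r,200:440:3,1:]))
E
```

```text
time_s: 31.43
position: [0.5406, 0.2177, 0.0674]
tcp_rot: [[-0.16, 0.987, -0.004], [0.987, 0.16, -0.001], [-0.0, -0.004, -1.0]]
force: [0.5, 0.3, -2.5]
opening: 0.737
grasp_force: 30.0
[-4.1  0.5] 125.8065808557309 [-0.9  0.2 -2.6]
[0.528 0.298 0.269]
pred top centre [[318.1 266.9]
 [318.1 211.7]
 [318.  315.9]
 [376.5 267. ]
 [259.7 266.8]]
nbr crowns [[323.9 155.9]
 [323.  281.8]]
90 ................................................................................
96 ................................................................................
102 ................................................................................
108 ..........................+.+.+..+.............+..+.....++......................
114 ..........................+.+++++++#############+++++++.++......................
120 ..........................+.+++++#############++##+++++.+.......................
126 ..........................+++++#####################+++.+.......................
132 ..........................++++##++####++####+########++.+.......................
138 ..........................++++##
[... 1473 characters left out ...]
..................##
246 .....................+++++++++++++++++++++++++++++++++++++......................
252 .....................+++++++++++++++++++++++++++++++++++++......................
258 ....................++++++++++++++++.......++++++++++....+#.....................
264 ....................+++++++++++++++.........+++++++++...+++.....................
270 ....................+++++++++++++++..........++++++++++++++.....................
276 .....................++....+++++++++........++++++++++++++......................
282 ................................................................................
288 ................................................................................
```

```bash
python3 -m inch '[[0.4,0.06,0,0,5],[0.4,0.06,-1.5,0,5],[0.4,0.06,-3,0,5],[0.4,0.06,-4,0,5],[0.4,0.06,-4.8,0,5],[0.4,0.06,-5.5,0,5],[0.4,0.06,-5.5,0,5],[0.4,0.06,-5.5,0,5]]'; python3 a.py|head -1; python3 -m inch '[[0,0,-0.3,0,5],[0,0,-0.6,0,5],[0,0,-0.9,0,5],[0,0,-0.9,0,5],[0,0,-0.9,0,5]]'; python3 a.py|head -1
```

```text
time_s: 32.2
position: [0.5472, 0.2187, 0.0131]
tcp_rot: [[-0.16, 0.987, -0.001], [0.987, 0.16, -0.0], [-0.0, -0.001, -1.0]]
force: [0.3, 0.3, -1.9]
opening: 0.738
grasp_force: 30.0
[2.8 0.3] 71.87165634339827 [ 0.2 -0.1 -1.7]
time_s: 32.67
position: [0.5471, 0.2186, 0.0042]
tcp_rot: [[-0.16, 0.987, -0.0], [0.987, 0.16, -0.0], [-0.0, -0.0, -1.0]]
force: [0.2, 0.2, -2.3]
opening: 0.737
grasp_force: 30.0
[2.3 0.3] 62.602555983049626 [ 0.2 -0.2 -1.7]
```

```bash
python3 -m inch '[[-0.2,-0.03,-0.1,0,5],[-0.2,-0.03,-0.25,0,5],[-0.2,-0.03,-0.4,0,5],[-0.2,-0.03,-0.5,0,5],[-0.2,-0.03,-0.58,0,5],[-0.2,-0.03,-0.58,0,5],[-0.2,-0.03,-0.58,0,5]]'; python3 a.py|head -1
```

```text
time_s: 33.3
position: [0.5452, 0.2184, -0.0013]
tcp_rot: [[-0.16, 0.987, -0.0], [0.987, 0.16, -0.0], [0.0, -0.0, -1.0]]
force: [-1.6, -0.9, 0.4]
opening: 0.737
grasp_force: 30.0
[0.3 0.3] 56.980519172185126 [-0.9 -0.7  0.3]
```

Contact came at the expected floor height. I'll seat it lightly, release and retreat.

```bash
python3 -m inch '[[0,0,-0.1,0,5],[0,0,-0.1,0,5],[0,0,-0.05,0,6.3],[0,0,-0.05,0,6.6],[0,0,-0.05,0,7],[0,0,-0.05,0,8],[0,0,-0.05,0,8],[0,0,3,0,8],[0,0,7,0,8],[0,0,11,0,8]]'; python3 -m inch '[[-2,-4,4,0,8],[-4,-8,4,0,8],[-5,-12,4,0,8],[-5,-16,4,0,8],[-5,-20,4,0,8],[-5,-24,4,0,8],[-5,-28,4,0,8],[-5,-28,4,0,8],[-5,-28,4,0,8],[-5,-28,4,0,8]]'
python3 - <<'E'
from h import *
t=cams.capture("top");im=t["image"];hsv=cv2.cvtColor(im,cv2.COLOR_BGR2HSV)
P=[W(0,52,.058),W(0,-52,.058),W(0,0,.058),W(0,32.5,.058),W(0,-32.5,.058),W(32.5,0,.058),W(-32.5,0,.058)];print("top pred",proj(t,P).round(1).tolist())
for r in range(206,264,2):print(r,''.join('#' if a<60 and v>120 else('+' if a<60 and v>75 else '.') for a,v in hsv[r,160:266,1:]))
E
```

```text
time_s: 34.18
position: [0.5441, 0.2181, 0.1083]
tcp_rot: [[-0.16, 0.987, -0.004], [0.987, 0.16, -0.001], [-0.0, -0.004, -1.0]]
force: [0.9, -0.7, -0.0]
opening: 0.918
grasp_force: 0.0
time_s: 35.02
position: [0.495, -0.0615, 0.1483]
tcp_rot: [[-0.158, 0.987, -0.001], [0.987, 0.158, 0.001], [0.001, -0.001, -1.0]]
force: [0.5, 0.3, -0.8]
opening: 0.918
grasp_force: 0.0
top pred [[178.6, 236.1], [232.3, 227.8], [205.5, 231.9], [188.7, 234.5], [222.2, 229.3], [203.6, 215.3], [207.3, 248.8]]
206 ..........................................................................................................
208 ............................................................................................#.............
210 ................................................................................++.+++.....++.............
212 ...................................................................++++++..................++.............
214 ......................................................++++++....................+++++++++++.++............
216 ........................................########
[... 1911 characters left out ...]
+++...............................
252 ........++...+..+################++..++++++++.....++...+++++++............................................
254 ........++...+++....+#######++......++....+++++++.........................................................
256 ........++.............++....++++++.......................................................................
258 .........+.......+++++....................................................................................
260 .........+................................................................................................
262 ..........................................................................................................
```

The top-camera mask puts the middle brim at columns 189–222 and rows 215–249. That matches the prediction for a hub flat on the floor, and the outer hubs are beside it.

```bash
python3 -c "
from rig import bot
print(bot.hand_in())"
```

```text
the job is handed in; nothing more can be done
None
```

The loose hub stands upside down on its crown as the middle one of the row, brim over the two outer hubs, which I had pushed out to the tray ends. The last top-camera check fits it lying flat on the floor, and I handed the job in at about 35 s (limit 69 s), verdict not yet known.

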